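# Unlock the two-dial records case

## Robot

A 6-joint arm with a two-finger parallel gripper is mounted at the origin on the work surface. World frame = base frame: x ahead of the robot, y to its left, z up, the work surface at z = 0. Lengths are in m, angles in rad, forces in N, time in s.
With the tool pointing down it reaches from about 0.4 to 0.825 m from the base axis. Payload 7 kg.
Tool frame: the origin (TCP) lies at the centre of the arm's flange, where the gripper is bolted on; the fingertips stand 178 mm ahead of it and the grasp point (between the pads) lies 159 mm ahead of it (arm.tip_reach is the distance from the TCP to the fingertips, in m); z points along the fingers, y is the direction in which the jaws open and shut (so a half turn about z gives the same grasp; the last joint's range is limited). The gripper opens to 88 mm and grips with 3 to 60 N. Pads are 19 mm wide; open, the fingers measure 130 mm over their backs; the gripper's body (78 mm by 193 mm) begins 47 mm behind the grasp point.
Start: joints at [1.406, 0.359, 0.012, 0, -1.224, -0.288], TCP at [0.295, 0.607, 0.405] pointing down, gripper open.
Joint ranges: [-3.07, 3.07], [-1.43, 2.12], [-1.02, 1.25], [-3.03, 1.67], [-3.05, -0], [-3.03, 3.03]. Speed limits (rad/s): [2.39, 2.39, 3.01, 3.14, 3.14, 3.14].

## Interface

Orientations are given as [roll, pitch, yaw] about the fixed x, y, z axes, in that order (R = Rz(yaw) Ry(pitch) Rx(roll)).
In Python, from station import arm gives the robot as it stands.
- The arm moves only by the shell command python3 -m inch 'ROWS' [OPENING] [FORCE]. ROWS is JSON, a list that holds one entry, the list of rows, each a list of 6 numbers: the shift along the world's x, y, z in units of 200 mm (1.0 is 200 mm), then the turn, a rotation vector about the world's x, y, z in units of 180 degrees (1.0 is 180 degrees). A call has 1 to 8 rows; each row is the pose to reach, as a shift and turn from the pose commanded when the call began, turning the shorter way round; what a row does not reach only later rows make up. A row lasts 1/8 s, in which the tool goes at most 62.5 mm and 10.7 degrees, less where a joint would pass 70% of its speed; a pose out of reach is approached as far as the arm can. A call with a number of a shift or a turn outside -1 to 1 is refused whole. A call with a gripper value outside its range is refused whole. OPENING is the finger opening in mm, from 0 to 87.6, set as the call begins (- or left out, the last holds). The fingers move at their own pace and stop on an object; FORCE is the grip in N (left out, the last holds). Time passes only in rows, so rows that repeat a pose let the fingers close. It gives the time, the measured TCP pose, the force and the opening at its end, in the units of the state.
- arm.get_state(): the state, without advancing time (a new reading comes with each control period).
- arm.grab_frame(name): name is "scene" or "top"; returns the picture (400x640x3 uint8, blue, green, red); there is no depth.
- arm.camera_params(name): a dict with "vertical_fov" (degrees; the focal length in pixels is half the picture's height over the tangent of half this angle, whatever the lens; pixels are square), "cx", "cy" (the principal point, pixels), "pose" (4x4, takes a point from camera to world coordinates). Camera axes: x right, y down, z forward; pixel columns grow to the right and rows downward; lengths in m; the calibration is good to about 2 mm. A picture is of the moment at which its call begins. camera_params takes no time and is no camera call.
- arm.job_done(): hands the job in, once; it reports no verdict.
Trained networks look in the newest picture that a camera, given by its name, has taken for a name from the list of things; names that differ only in an ending like _2 or _b are one class to them, and where a whole thing is asked for, a point or a joint stands for the part that bears it (a point fixed in the world has none). Each returns a list of dicts, best first, with "score" (0 to 1); they miss things now and then, are a little off and sometimes report something else, mostly with a low value. They report only what shows in the picture. A call takes as long as a camera call.
- arm.search_frame(target, camera): "box" ([left, top, right, bottom] in pixels, round what is visible of it).
- arm.regions_of(target, camera): "region" (400x640 bool, what is visible of it) and "box" ([left, top, right, bottom] in pixels, round what is visible of it).
The state is a dict: "t": time; "q": joint angles; "qd": joint speeds; "joint_efforts": joint torques, N m; "eef_pos": TCP position; "ee_rot": TCP orientation; "force": force on the tool from outside, world axes, zero at the start; "moment": the same for the moment, N m; "width": finger opening in m.
Only numpy, scipy, OpenCV 4.12 (cv2) and the standard library are available. Lean on these libraries where they do the work, as an engineer would, in place of code of your own. Each camera call takes 0.05 s, during which the arm holds its last target.

## Task

On the archive desk stand two grey steel records cases; unlock the wider one, which has two dials. Turn its left dial so that the pointer stands at 3 and its right dial so that the pointer stands at 6 (left and right as seen from the robot), so that its steel shackle springs up, and leave it so.

Things in the scene. Friction and masses are not known exactly. Their poses are not given: they have to be found in the camera images.
- case2: The wider case (a 180 mm one with one dial stands beside it): grey steel, x 200, y 280, z 90 mm, fixed. Origin: centre of its underside; x away from the robot, y left. On top: dial axes (vertical) at x -30, y +75 (left) and -75 mm (right), shackle at x 65, y 0, brass weight 24 mm tall near x 70, y 105. Dial faces 112 mm wide: 0 at +x, 0 to 7 clockwise from above, 45 degrees apart.
- dial_left (a joint): Left dial: black knob, a bar 48 long, 14 thick, top 133 mm above the table, on a 52 mm disc (top at 101 mm); grip the bar at about 122 mm. White stripe from its middle to its pointing end. Value: pointer's angle clockwise (from above) from 0; number n is n x 0.785 rad. Code 3 = 2.356, lock accepts +-0.2. Starts 0.95 to 1.75. Light friction, stays where left.
- dial_right (a joint): Right dial, the same knob: bar 48 long, 14 thick, top 133 mm above the table; grip at about 122 mm. Value: angle of its white-striped pointing end clockwise (from above) from 0; number n is n x 0.785 rad. Code 6 = 4.712, lock accepts +-0.2. Starts 5.31 to 6.11, so turn anticlockwise. Light friction (0.06 N m), stays where left.
- shackle (a joint): U-shaped shackle of 10 mm steel bar, 66 mm wide along the case's y, behind the dials, 33 mm above the case's top when locked. Value: its rise (m), 0 locked, 0.015 fully up. A spring lifts it by itself when both dials are at their code; it then holds the dials within 0.2 rad. It need not be touched.

How it is judged:
By the outcome, as a careful person would: the job done as asked, in the order asked, and still so for the second after the job is handed in, with the robot touching nothing.
It also fails if it takes over 45 s, if anything falls off the work surface, if the arm or the gripper's body presses on something with over 40 N, if the wrist force passes 120 N, or if a joint passes its speed limit or range.

## Working session

There is one attempt and no reset: what is moved stays moved. The work goes in short steps, Python scripts to look and compute and a shell command to move; the robot and the scene stay as the last step left them, time stands still between calls to the robot, and variables do not carry over. Pictures are saved under pics/ and viewed, and the job is handed in when it is done.

```bash
mkdir -p pics; ls; python3 - <<'E'
from station import arm
import cv2
for n in("scene","top"):
    f=arm.grab_frame(n); cv2.imwrite(f"pics/{n}0.png",f)
    print(n,arm.camera_params(n))
    for t in("case2","dial_left","dial_right","shackle"):
        for d in arm.search_frame(t,n)[:3]: print(t,d)
s=arm.get_state();print(s)
E
```

```text
pics
scene {'vertical_fov': 43.41213103733352, 'cx': 321.317473217495, 'cy': 199.63091381082515, 'pose': array([[-0.27813727,  0.81802625, -0.50346073,  1.12299069],
       [ 0.96045157,  0.2296825 , -0.1574126 ,  0.14325954],
       [-0.01313152, -0.52733197, -0.84955786,  1.03446104],
       [ 0.        ,  0.        ,  0.        ,  1.        ]])}
case2 {'box': [192.0, 141.7, 322.4, 237.6], 'score': 0.88}
dial_left {'box': [278.8, 145.3, 296.4, 167.1], 'score': 0.75}
dial_right {'box': [211.2, 147.8, 230.6, 177.7], 'score': 0.84}
shackle {'box': [243.2, 192.5, 268.3, 200.5], 'score': 0.69}
top {'vertical_fov': 53.39889602234495, 'cx': 314.8666064870643, 'cy': 203.07521444694336, 'pose': array([[-0.01567837, -0.99268379,  0.11972082,  0.44843944],
       [-0.99985687,  0.01632667,  0.00443614, -0.00690903],
       [-0.00635832, -0.11963414, -0.99279769,  0.90048971],
       [ 0.        ,  0.        ,  0.        ,  1.        ]])}
case2 {'box': [323.2, 136.5, 489.4, 275.8], 'score': 0.94}
dial_left {'box': [366.6, 221.3, 394.7, 243.4], 'score': 0.91}
dial_right {'box': [435.9, 188.4, 464.9, 213.9], 'score': 0.6}
shackle {'box': [379.7, 164.4, 410.3, 181.8], 'score': 0.44}
{'t': 0.5, 'q': array([ 1.40606153e+00,  3.58653793e-01,  1.19029733e-02, -2.68138044e-05,
       -1.22408108e+00, -2.88102181e-01]), 'qd': array([ 4.97660695e-04, -1.01414034e-03, -8.25901762e-04,  6.57021410e-04,
       -2.72513271e-05,  2.61901379e-03]), 'joint_efforts': array([ 8.29164055e-04, -5.81797922e+01,  2.93067080e+01,  6.99720159e+00,
        1.19451174e-02, -2.93260814e-05]), 'eef_pos': array([0.29532806, 0.60695453, 0.40462289]), 'ee_rot': array([ 3.14155138e+00,  1.40700495e-05, -4.52846092e-01]), 'force': array([-0.18320663, -0.72320648, -0.5862829 ]), 'moment': array([-0.00400411,  0.035186  ,  0.0322548 ]), 'width': 0.08778869570220046}
```

```bash
python3 - <<'E'
import cv2
f=cv2.imread("pics/top0.png"); cv2.imwrite("pics/topc.png",cv2.resize(f[125:285,310:500],None,fx=4,fy=3.7,interpolation=cv2.INTER_CUBIC)[:, :800])
f=cv2.imread("pics/scene0.png"); cv2.imwrite("pics/scenec.png",cv2.resize(f[120:260,180:340],None,fx=4,fy=4,interpolation=cv2.INTER_CUBIC))
E
```

```text
(no output)
```

View pics/topc.png

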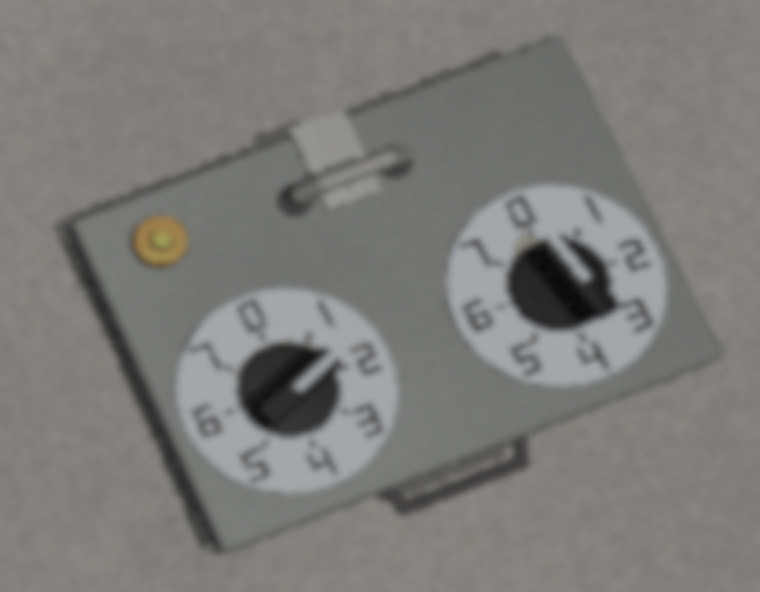

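View pics/scenec.png

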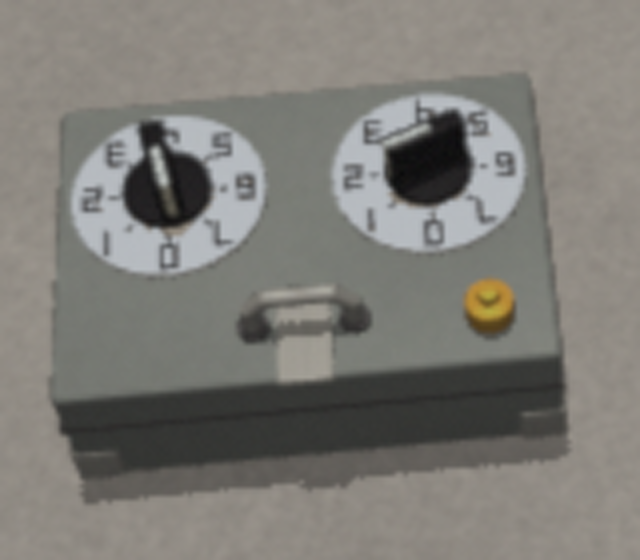

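View pics/top0.png

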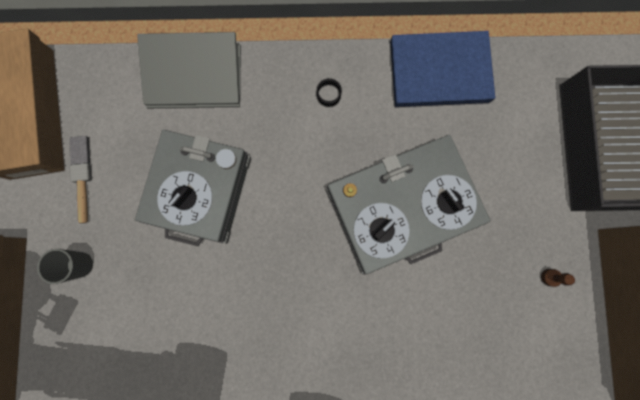

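View pics/scene0.png

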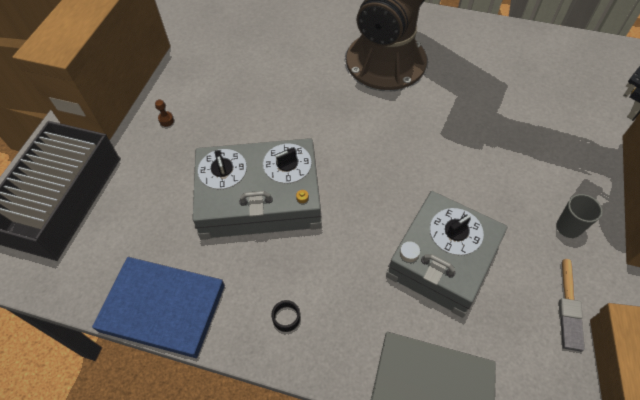

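The wide case is the right-hand one in the top view. Its left dial is at about (381,230) with the pointer between 1 and 2. Its right dial is at about (449,202), with the pointer just anticlockwise of 0. Next I'll compute the poses.

```bash
cat >h.py <<'E'
import numpy as np,cv2
from station import arm
def ray(n,u,v,z):
    p=arm.camera_params(n);f=200/np.tan(np.radians(p["vertical_fov"]/2));T=p["pose"]
    d=T[:3,:3]@np.array([(u-p["cx"])/f,(v-p["cy"])/f,1]);o=T[:3,3]
    return (o+d*(z-o[2])/d[2])[:2]
def faces(n,img,boxes):
    out=[]
    for b in boxes:
        x0,y0,x1,y1=[int(round(c)) for c in b]
        hsv=img.astype(int); m=((hsv.min(2)>135)).astype(np.uint8)
        w=np.zeros_like(m); w[y0:y1,x0:x1]=m[y0:y1,x0:x1]
        c,_=cv2.findContours(w,cv2.RETR_EXTERNAL,cv2.CHAIN_APPROX_NONE)
        c=max(c,key=cv2.contourArea); h=cv2.convexHull(c)
        P=np.array([ray(n,u,v,.0905) for u,v in h[:,0]],np.float32)
        cc,r=cv2.fitEllipse(P)[:2] if len(P)>5 else (0,0)
        out.append((np.array(cc),r))
    return out
def stripe(n,img,c,z=.133,r=.030):
    # white pixels at z near axis c; returns points in world
    pts=[]
    for v in range(400):
        for u in range(640):
            pass
E
python3 - <<'E'
from h import *
t=cv2.imread("pics/top0.png");s=cv2.imread("pics/scene0.png")
for n,im,bx in(("top",t,[(350,200,412,261),(419,172,480,232)]),("scene",s,[(262,140,314,186),(194,146,250,192)])):
    F=faces(n,im,bx); d=F[0][0]-F[1][0]
    print(n,F,np.hypot(*d),"yaw",np.arctan2(-d[0],d[1]))
E
```

```text
top [(array([ 0.48890492, -0.13758533]), (0.11233910173177719, 0.11272387951612473)), (array([ 0.54477841, -0.27746028]), (0.11162829399108887, 0.11192498356103897))] 0.1506215383047054 yaw 0.3800348289228478
scene [(array([ 0.4868798 , -0.13761662]), (0.1124473512172699, 0.11334460228681564)), (array([ 0.542584  , -0.27734974]), (0.11276209354400635, 0.11313242465257645))] 0.1504270708342288 yaw 0.37933955777401546
```

```bash
cat >>h.py <<'E'
L=np.array([.4879,-.1376]);R=np.array([.5437,-.2774]);YAW=.380
def rect(n,img,c,z=.133,half=.045,N=280):
    p=arm.camera_params(n);f=200/np.tan(np.radians(p["vertical_fov"]/2));T=np.linalg.inv(p["pose"])
    a=np.linspace(half,-half,N); X,Y=np.meshgrid(a,a,indexing='ij') # rows: +x up ; cols: +y left (case frame)
    wx=c[0]+np.cos(YAW)*X-np.sin(YAW)*Y; wy=c[1]+np.sin(YAW)*X+np.cos(YAW)*Y
    P=np.stack([wx,wy,np.full_like(wx,z),np.ones_like(wx)],-1)@T.T
    return cv2.remap(img,(P[...,0]/P[...,2]*f+p["cx"]).astype(np.float32),(P[...,1]/P[...,2]*f+p["cy"]).astype(np.float32),cv2.INTER_CUBIC)
def panel(out,t,s):
    r=[]
    for c in(L,R):
        row=[]
        for n,im in(("top",t),("scene",s)):
            g=rect(n,im,c); cv2.circle(g,(140,140),int(.024/.045*140),(0,255,0),1); cv2.line(g,(140,0),(140,279),(0,0,255),1); cv2.line(g,(0,140),(279,140),(0,0,255),1);row.append(g)
        r.append(np.hstack(row))
    cv2.imwrite(out,np.vstack(r))
E
python3 - <<'E'
from h import *
panel("pics/rect0.png",cv2.imread("pics/top0.png"),cv2.imread("pics/scene0.png"))
E
```

```text
(no output)
```

View pics/rect0.png

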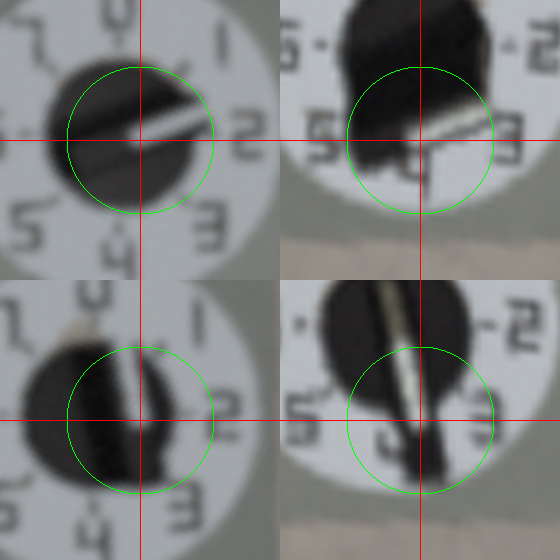

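Both views give about 1.18 rad for the left pointer and about 6.08 rad for the right. The left dial has to turn 1.18 rad clockwise and the right about 1.37 rad anticlockwise. I'll start by moving over the left dial at tool yaw -0.80, along the bar.

```bash
python3 -m inch '[[[0.06,-0.23,0,0,0,0],[0.12,-0.47,0,0,0,0],[0.18,-0.70,0,0,0,0],[0.24,-0.93,0,0,0,0]]]' 60 30
python3 -m inch '[[[0.06,-0.23,0,0,0,0],[0.12,-0.47,0,0,0,0],[0.18,-0.70,0,0,0,0],[0.24,-0.93,0,0,0,0]]]'
python3 -m inch '[[[0.06,-0.23,0,0,0,-0.03],[0.12,-0.47,0,0,0,-0.06],[0.18,-0.70,0,0,0,-0.08],[0.24,-0.93,0,0,0,-0.11]]]'
python3 -m inch '[[[0.06,-0.23,0,0,0,0],[0.12,-0.47,0,0,0,0],[0.18,-0.70,0,0,0,0],[0.24,-0.93,0,0,0,0],[0.24,-0.93,0,0,0,0],[0.24,-0.93,0,0,0,0]]]'
python3 -c "
from station import arm
s=arm.get_state();print(s['q'],s['force'])"
```

```text
t: 1.0
eef_pos: [0.3435, 0.4194, 0.4048]
ee_rot: [-3.141, -0.0, -0.453]
force: [0.4, -0.4, 1.7]
width: 0.0607
t: 1.5
eef_pos: [0.3914, 0.2334, 0.405]
ee_rot: [-3.141, -0.0, -0.452]
force: [0.9, 0.0, 0.1]
width: 0.0601
t: 2.0
eef_pos: [0.4393, 0.0474, 0.4052]
ee_rot: [-3.14, -0.0, -0.801]
force: [-0.2, -0.3, 0.4]
width: 0.06
t: 2.75
eef_pos: [0.4871, -0.1372, 0.4046]
ee_rot: [3.142, 0.0, -0.799]
force: [0.2, -0.4, -0.2]
width: 0.0596
[ 1.14140151e-01  7.87038185e-02 -3.53045428e-01 -2.08349963e-04
 -1.13924018e+00  6.57260379e-01] [ 0.24130614 -0.37412819 -0.17044372]
```

```bash
python3 -m inch '[[[0.004,-0.002,-0.15,0,0,0],[0.004,-0.002,-0.3,0,0,0],[0.004,-0.002,-0.45,0,0,0],[0.004,-0.002,-0.55,0,0,0],[0.004,-0.002,-0.61,0,0,0],[0.004,-0.002,-0.61,0,0,0]]]'
python3 -c "
from h import *
t=arm.grab_frame('top');cv2.imwrite('pics/t1.png',cv2.resize(t[125:285,310:500],None,fx=4,fy=3.7,interpolation=cv2.INTER_CUBIC))
t=arm.grab_frame('scene');cv2.imwrite('pics/s1.png',cv2.resize(t[100:250,180:340],None,fx=4,fy=4,interpolation=cv2.INTER_CUBIC))"
```

```text
t: 3.5
eef_pos: [0.488, -0.1368, 0.2824]
ee_rot: [3.141, 0.001, -0.797]
force: [-0.3, -0.2, 0.5]
width: 0.0604
```

View pics/s1.png

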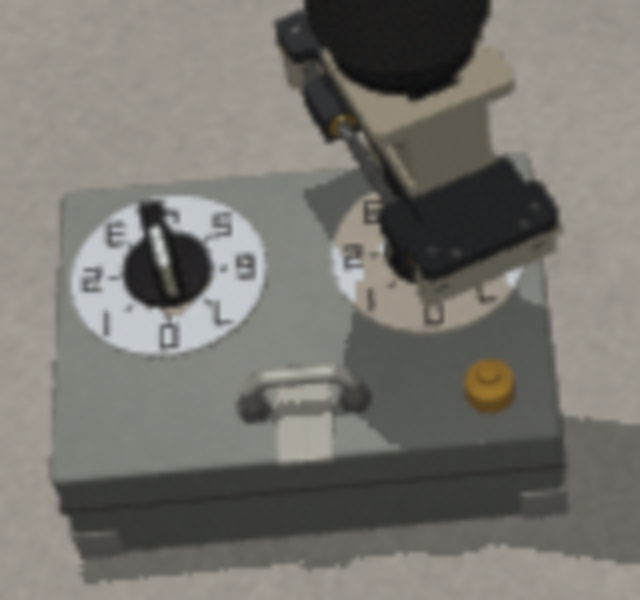

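View pics/t1.png

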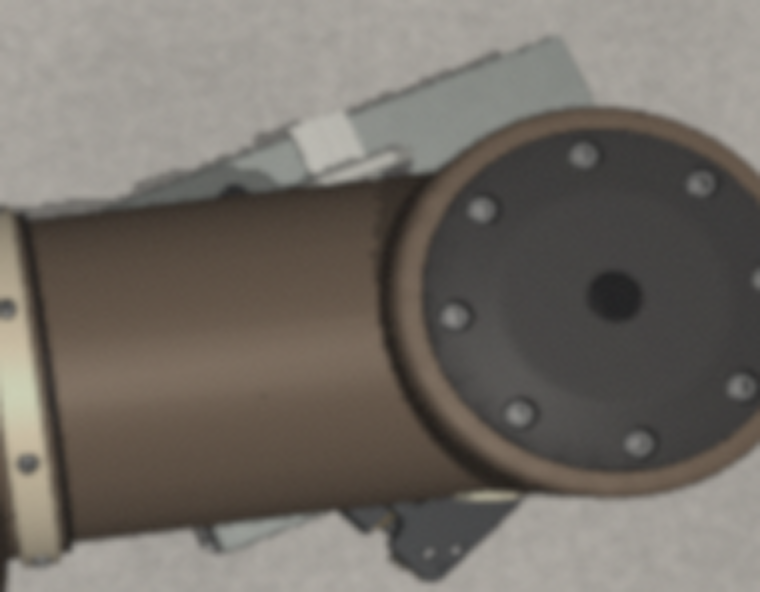

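The gripper straddles the left dial and no contact force shows. Closing the fingers.

```bash
python3 -m inch '[[[0,-0.003,0,0,0,0],[0,-0.003,0,0,0,0],[0,-0.003,0,0,0,0],[0,-0.003,0,0,0,0],[0,-0.003,0,0,0,0],[0,-0.003,0,0,0,0]]]' 5 20
python3 -c "
from h import *
s=arm.get_state();print(s['force'],s['moment'],s['width'])"
```

```text
t: 4.35
eef_pos: [0.4892, -0.1371, 0.2828]
ee_rot: [-3.138, -0.001, -0.799]
force: [4.0, 8.3, -2.1]
width: 0.0137
[ 4.00216744  8.33254956 -2.05608439] [ 2.94444143 -1.28013877 -0.03865811] 0.013740559888015752
```

```bash
python3 -m inch '[[[0.003,0.005,0,0,0,-0.05],[0.003,0.005,0,0,0,-0.10],[0.003,0.005,0,0,0,-0.15],[0.003,0.005,0,0,0,-0.2],[0.003,0.005,0,0,0,-0.25],[0.003,0.005,0,0,0,-0.30],[0.003,0.005,0,0,0,-0.35],[0.003,0.005,0,0,0,-0.375]]]'
python3 -m inch '[[[0,0,0,0,0,0],[0,0,0,0,0,0]]]'
python3 -c "
from h import *
s=arm.get_state();print(s['force'],s['moment'],s['width'],s['q'])"
```

```text
t: 5.35
eef_pos: [0.4892, -0.1367, 0.2827]
ee_rot: [-3.141, 0.001, -1.98]
force: [0.9, 3.0, -0.2]
width: 0.0138
t: 5.6
eef_pos: [0.4891, -0.1368, 0.2827]
ee_rot: [-3.141, 0.001, -1.975]
force: [2.9, 4.7, -0.5]
width: 0.0138
[ 2.94978837  4.73656346 -0.50189236] [ 1.65875325 -1.05257865 -0.03232213] 0.013764139916765226 [ 1.14448510e-01  2.02938379e-01 -5.15940479e-01 -4.72960139e-04
 -8.50719931e-01 -5.18018822e-01]
```

Now open and raise the gripper, then move over the right dial. The shift is x +0.0546, y -0.1406, and the yaw goes from -1.975 to -2.56 (-0.186 units).

```bash
python3 -m inch '[[[0,0,0,0,0,0],[0,0,0,0,0,0],[0,0,0,0,0,0],[0,0,0,0,0,0],[0,0,0,0,0,0]]]' 60
python3 -m inch '[[[0,0,0.1,0,0,0],[0,0,0.25,0,0,0],[0,0,0.4,0,0,0],[0.07,-0.18,0.4,0,0,-0.05],[0.14,-0.36,0.4,0,0,-0.1],[0.2,-0.55,0.4,0,0,-0.15],[0.273,-0.7,0.4,0,0,-0.186],[0.273,-0.7,0.4,0,0,-0.186]]]'
python3 -m inch '[[[0,0,0,0,0,0],[0,0,0,0,0,0]]]'
python3 -c "
from h import *
t=arm.grab_frame('top');s=arm.grab_frame('scene');panel('pics/rect1.png',t,s)
cv2.imwrite('pics/s2.png',cv2.resize(s[100:250,180:340],None,fx=4,fy=4,interpolation=cv2.INTER_CUBIC))"
```

```text
t: 6.22
eef_pos: [0.4886, -0.1371, 0.2826]
ee_rot: [3.141, -0.0, -1.976]
force: [-0.1, 0.7, -0.2]
width: 0.057
t: 7.22
eef_pos: [0.5438, -0.2788, 0.3618]
ee_rot: [3.141, -0.001, -2.564]
force: [-0.5, 0.5, -0.2]
width: 0.0602
t: 7.48
eef_pos: [0.5431, -0.2763, 0.3629]
ee_rot: [3.142, 0.0, -2.559]
force: [1.2, -0.4, -0.3]
width: 0.0602
```

View pics/rect1.png

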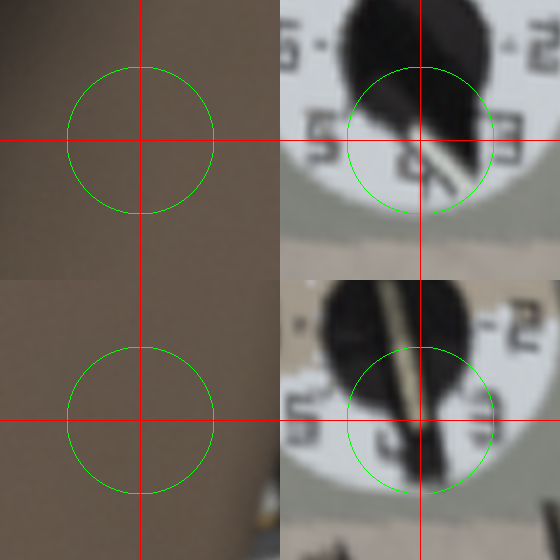

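View pics/s2.png

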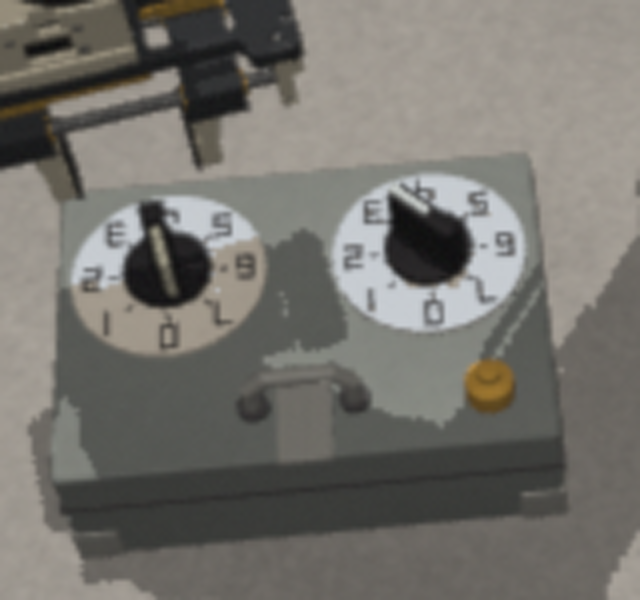

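The left pointer reads about 2.33, which is good, and the right is unchanged at about 6.08. Now I descend on the right dial, grip it and turn it.

```bash
python3 -m inch '[[[0.003,-0.002,-0.12,0,0,0],[0.003,-0.002,-0.25,0,0,0],[0.003,-0.002,-0.35,0,0,0],[0.003,-0.002,-0.4,0,0,0],[0.003,-0.002,-0.4,0,0,0]]]'
python3 -m inch '[[[0,0,0,0,0,0],[0,0,0,0,0,0],[0,0,0,0,0,0],[0,0,0,0,0,0],[0,0,0,0,0,0],[0,0,0,0,0,0]]]' 5 20
```

```text
t: 8.2
eef_pos: [0.5439, -0.2772, 0.2825]
ee_rot: [3.141, -0.001, -2.56]
force: [0.0, 0.4, 0.4]
width: 0.0601
t: 8.95
eef_pos: [0.5436, -0.277, 0.2827]
ee_rot: [3.14, -0.0, -2.561]
force: [-1.3, 4.6, 2.8]
width: 0.0137
```

```bash
python3 -m inch '[[[0,0.001,0,0,0,0.05],[0,0.001,0,0,0,0.1],[0,0.001,0,0,0,0.15],[0,0.001,0,0,0,0.2],[0,0.001,0,0,0,0.25],[0,0.001,0,0,0,0.3],[0,0.001,0,0,0,0.35],[0,0.001,0,0,0,0.39]]]'
python3 -m inch '[[[0,0,0,0,0,0.025],[0,0,0,0,0,0.046],[0,0,0,0,0,0.046],[0,0,0,0,0,0.046]]]'
python3 -c "
from h import *
s=arm.grab_frame('scene')
cv2.imwrite('pics/s3.png',cv2.resize(s[100:250,180:340],None,fx=4,fy=4,interpolation=cv2.INTER_CUBIC))"
```

```text
t: 9.95
eef_pos: [0.545, -0.2775, 0.2827]
ee_rot: [-3.139, -0.001, -1.331]
force: [5.2, -1.0, -3.4]
width: 0.0138
t: 10.45
eef_pos: [0.5453, -0.2774, 0.2827]
ee_rot: [-3.139, -0.002, -1.191]
force: [5.7, -0.7, -3.9]
width: 0.0141
```

View pics/s3.png

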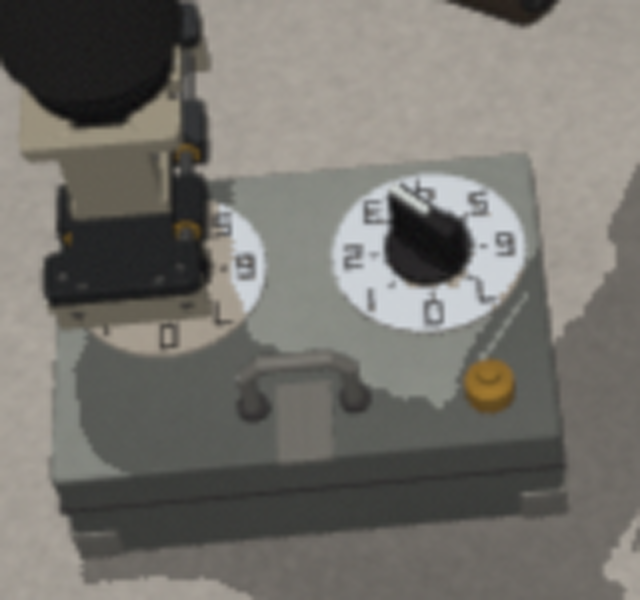

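The shackle's top edge has gone from row 362 to about 350 in this crop, so it looks raised. I'll release, lift clear and check.

```bash
python3 -m inch '[[[0,0,0,0,0,0],[0,0,0,0,0,0],[0,0,0,0,0,0],[0,0,0,0,0,0],[0,0,0,0,0,0]]]' 60
python3 -m inch '[[[0,0,0.1,0,0,0],[0,0,0.25,0,0,0],[0,0,0.5,0,0,0],[-0.1,0.3,0.6,0,0,0],[-0.1,0.6,0.6,0,0,0],[-0.1,0.9,0.6,0,0,0],[-0.1,1,0.6,0,0,0],[-0.1,1,0.6,0,0,0]]]'
python3 -m inch '[[[-0.05,0.3,0,0,0,0],[-0.1,0.6,0,0,0,0],[-0.15,0.9,0,0,0,0],[-0.15,1,0,0,0,0],[-0.15,1,0,0,0,0]]]'
python3 -c "
from h import *
t=arm.grab_frame('top');s=arm.grab_frame('scene');panel('pics/rect4.png',t,s)
cv2.imwrite('pics/s4.png',cv2.resize(s[100:250,180:340],None,fx=4,fy=4,interpolation=cv2.INTER_CUBIC))"
```

```text
t: 11.12
eef_pos: [0.5438, -0.2773, 0.2827]
ee_rot: [3.142, -0.0, -1.191]
force: [-0.5, 0.1, 0.4]
width: 0.0573
t: 12.12
eef_pos: [0.5238, -0.0759, 0.403]
ee_rot: [-3.141, -0.0, -1.188]
force: [-0.1, 0.5, 0.6]
width: 0.0602
t: 12.75
eef_pos: [0.4942, 0.1232, 0.4025]
ee_rot: [3.141, -0.0, -1.19]
force: [0.2, 0.0, -0.2]
width: 0.0603
```

View pics/rect4.png

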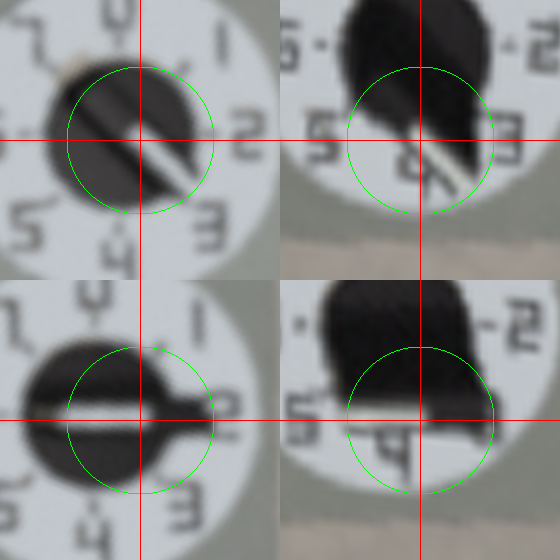

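View pics/s4.png

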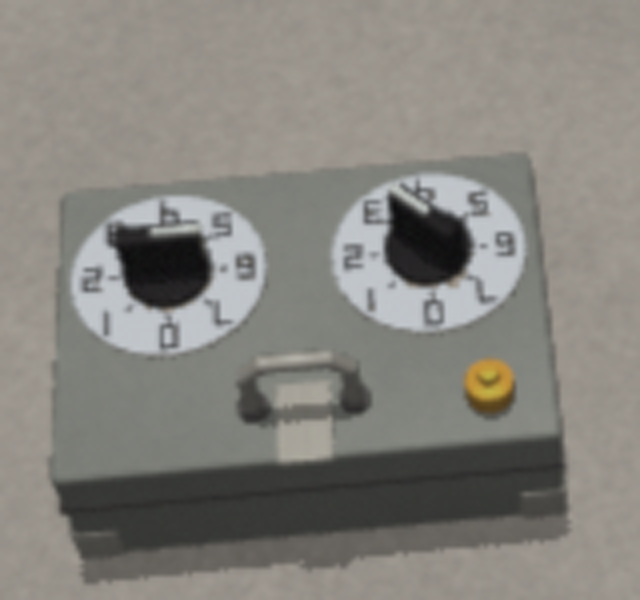

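The left pointer is at 3 (about 2.35), the right at 6 (about 4.75). The shackle stands clearly higher: its bar is at rows 350–365 of the crop, with a visible gap beneath it. The arm is clear, so I'm handing in.

```bash
python3 -c "
from station import arm
print(arm.job_done())"
```

```text
the job is handed in; nothing more can be done
None
```

The wider case is unlocked: I turned its left dial to 3 and then its right dial to 6, and the shackle sprang up. I gripped each knob by its bar, then lifted the arm clear before handing in at about 13 s of robot time.

- **Dials:** the last pictures from both cameras put the left pointer at about 2.35 rad (target 2.356). The right reads about 4.7 to 4.75 rad (target 4.712). Both are well inside the ±0.2 tolerance.
- **Shackle:** in the scene view it stands visibly higher than at the start, with a gap beneath it. I judged the rise from the picture and did not measure it in millimetres.
- **Forces:** the wrist force readings stayed under about 10 N at the end of each move. The brass weight is still in place.

No check failed or disagreed. The hand-in itself reported no verdict.

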